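# Put a mispacked gift set right

### The arm

A 6-joint arm with a two-finger parallel gripper is mounted at the origin on a cart in front of the work surface, level with it; the furniture and walls round the work are solid. World frame = base frame: x ahead of the robot, y to its left, z up, the work surface at z = 0. Lengths are in m, angles in rad, forces in N, time in s.
With the tool pointing down it reaches from about 0.325 to 0.775 m from the base axis. Payload 5.5 kg.
Tool frame: the origin (TCP) lies between the finger pads; the fingertips stand 8 mm ahead of it and the grasp point (between the pads) lies 11 mm behind it (tcp_to_tips is the distance from the TCP to the fingertips, in m); z points along the fingers, y is the line along which they close (so a half turn about z gives the same grasp; the last joint's range is limited). The gripper opens to 88 mm and grips with 3 to 60 N. Pads are 20 mm wide; open, the fingers measure 115 mm over their backs; the gripper's body (75 mm by 178 mm) begins 61 mm behind the grasp point.
Start: joints at [1.274, 0.091, 1.231, -0, 1.82, -0.057], TCP at [0.143, 0.583, 0.231] pointing down, gripper open.
Joint ranges: [-2.87, 2.87], [-0.86, 2.18], [0.17, 2.46], [-1.51, 4.65], [0.06, 2.69], [-2.65, 2.65]. Speed limits (rad/s): [2.57, 2.57, 3.01, 3.14, 3.14, 3.14].

### API

Orientations are given as a unit quaternion [w, x, y, z].
In Python, from bench import * gives the robot as it stands. Calls block until the motion is done:
- move_to(position, orientation): joint-space move of the TCP to a pose.
- move_l(position, speed=0.15, orientation=None): straight line of the TCP; orientation=None keeps the orientation; speed is the mean speed in m/s.
- movej(angles): joint-space move.
- gripper_open() and close(): open the fingers fully, or close them until they stop; the grip force is fixed at half the most.
- hold(seconds).
- inverse_kinematics(position, orientation): joint angles nearest the present ones, or None.
- state(): the state.
- get_image(name): name is "scene" or "top" or "wrist"; returns a dict with "frame" (480x640x3 uint8, blue, green, red), "depth" (480x640 float32, m along the optical axis (not along the pixel's ray), 0 where there is no reading), "camera_matrix" (3x3 intrinsics, pixels), "view" (4x4, takes a point from world to camera coordinates). Camera axes: x right, y up, looking along -z (the intrinsics and any distortion apply to the point x, -y, -z); pixel columns grow to the right and rows downward; lengths in m; the calibration is good to about 2 mm. A picture is of the moment at which its call begins.
A pose or a line that the arm cannot do raises IKError and nothing moves.
- job_done(): hands the job in; it is judged then, once.
The state is a dict: "time": time; "joint_pos": joint angles; "dq": joint speeds; "joint_torque": joint torques, N m; "ee_pos": TCP position; "ee_rot": TCP orientation; "ft_force": force on the tool from outside, world axes, zero at the start; "moment": the same for the moment, N m; "finger_gap": finger opening in m; "finger_force": force on a finger pad.
Only numpy, scipy, OpenCV 4.12 (cv2) and the standard library are available. Lean on these libraries where they do the work, as an engineer would, in place of code of your own. Each camera call takes 0.05 s, during which the arm holds its last target. There are 200 camera calls.

### The job

This fitted gift-set tray has been packed wrongly: the salve pot, the soap bar and the dropper bottle each sit in a place made for another, and the round balm tin still stands on the bench. Set all four so that each sits fully down in the well made for it, and keep the dropper bottle upright throughout so that it cannot leak.

Things in the scene. Friction and masses are not known exactly. Their poses are not given: they have to be found in the camera images.
- salve_pot: Low round cosmetic pot with a white base and a tan screw lid: 65 mm across, 29 mm high, about 0.07 kg. Origin: centre of its underside, z up. At the start it stands on top of bar_block, bridging that block's oblong well.
- soap_bar: Plain cream soap bar, 42 mm (its x) by 63 mm (its y) by 26 mm high, rounded edges, about 0.11 kg. Origin: centre of its underside, z up. At the start it lies flat on top of bottle_block, hiding that block's narrow well.
- bottle: Amber glass dropper bottle with a black dropper top, 102 mm high, about 0.07 kg: round body 33 mm across up to about 60 mm, rounding in to a 24 mm black collar at 65 to 77 mm, then a thin rubber bulb. Hold it by the body. Origin: centre of its underside, z up. At the start it stands upright and loose inside the wide round well of pot_block.
- balm_tin: Flat round metal balm tin, 49 mm across its lid (body 47 mm), 25 mm high, 0.05 kg. Origin: centre of its underside, z up. At the start it stands on the bench to the left of the tray.
- tray: Dark wooden tray with low rims, 112 mm (x) by 434 mm (y), 14 mm high, brass bail at each end; fixed while you work. In it four pale blocks of equal outline stand in a row along its y, in any order, pitch 105.5 mm, turned as the tray. Each has one flat-floored well, lined with grey felt, in the middle of its top, with a 3 mm chamfer at the mouth. Origin: centre of the underside, on the bench.
- pot_block: Pale block in the tray, 100 mm (x) by 104 mm (y), 26 mm high, with a round well 73 mm wide and 12 mm deep (floor 14 mm above the origin), made for the salve pot. Origin: centre of the block's underside, 5 mm above the bench; z up.
- bar_block: Pale block in the tray, 100 mm (x) by 104 mm (y), 26 mm high, with an oblong well, 50 mm along x by 70 mm along y, 10 mm deep (floor 16 mm above the origin), made for the soap bar, whose long side (its y) then runs along the block's y, either way round. Origin: centre of the block's underside, 5 mm above the bench; z up.
- bottle_block: Pale block in the tray, 100 mm (x) by 104 mm (y), 38 mm high (the tallest of the four), with a round well 40 mm wide and 24 mm deep (floor 14 mm above the origin), made for the dropper bottle. Origin: centre of the block's underside, 5 mm above the bench; z up.
- tin_block: Pale block in the tray, 100 mm (x) by 104 mm (y), 26 mm high, with a round well 57 mm wide and 9 mm deep (floor 17 mm above the origin), made for the balm tin. Empty at the start. Origin: centre of the block's underside, 5 mm above the bench; z up.
Things that resemble listed ones, but are neither listed nor needed, are in the scene too. Leave any black look-alike of the salve_pot alone.

How it is judged:
At the end, for the whole second after the job is handed in: Salve pot, soap bar, dropper bottle and balm tin each rest, released and still, upright on the floor of their own well: within 8 mm of its centre, no more than 4 mm above its floor and tilted less than 0.12 rad (horizontal distance between salve_pot and pot_block below 0.008 m and z of salve_pot in the frame of pot_block below 0.018 m and angle between each of salve_pot, soap_bar, bottle, balm_tin's own z axis and vertical below 0.12 rad and linear speed of each of salve_pot, soap_bar, bottle, balm_tin below 0.02 m/s and angular speed of each of salve_pot, soap_bar, bottle, balm_tin below 0.2 rad/s and horizontal distance between soap_bar and bar_block below 0.008 m and z of soap_bar in the frame of bar_block below 0.02 m and horizontal distance between bottle and bottle_block below 0.008 m and z of bottle in the frame of bottle_block below 0.018 m and horizontal distance between balm_tin and tin_block below 0.008 m and z of balm_tin in the frame of tin_block below 0.021 m); the robot touches nothing.
It fails at once if the dropper bottle is tipped more than 0.6 rad (about 35 degrees) from upright (angle between bottle's own z axis and vertical above 0.6 rad).
It also fails if it takes over 122 s, if anything falls off the work surface, if the arm or the gripper's body presses on something with over 40 N, if the wrist force passes 120 N, or if a joint passes its speed limit or range.

## Working session

There is one attempt and no reset: what is moved stays moved. The work goes in short steps, each a Python script; the robot and the scene stay as the last script left them, time stands still between calls to the robot, and variables do not carry over. Pictures are saved under pics/ and viewed, at most 14 in all, crops included, and the job is handed in when it is done.

```bash
mkdir -p pics; ls; python3 - <<'E'
from bench import *
import cv2,numpy as np
s=state();print(s['time'],s['ee_pos'],s['ee_rot'],s['finger_gap'])
for n in("top","scene"):
    g=get_image(n);cv2.imwrite(f"pics/{n}0.png",g["frame"]);np.savez(f"{n}0.npz",**{k:g[k] for k in("frame","depth","camera_matrix","view")});print(g["camera_matrix"],g["view"],[k for k in g])
E
```

```text
pics
0.0 [0.1424399  0.58257003 0.22956063] [-1.64500932e-04  1.19633716e-01  9.92817663e-01 -9.13290741e-04] 0.08787922469439072
[[517.2159843    0.         325.59483911]
 [  0.         517.2159843  240.57955075]
 [  0.           0.           1.        ]] [[-0.0172068  -0.99984869  0.00255575  0.00937617]
 [ 0.9946522  -0.01685691  0.10189622 -0.57370437]
 [-0.10183772  0.00429539  0.99479175 -1.12723985]
 [ 0.          0.          0.          1.        ]] ['frame', 'depth', 'camera_matrix', 'view']
[[473.16743234   0.         318.76013819]
 [  0.         473.16743234 240.64777061]
 [  0.           0.           1.        ]] [[ 0.71648155 -0.69760325  0.00197217 -0.39245209]
 [ 0.47184322  0.4866905   0.73518455 -0.30568421]
 [-0.51382697 -0.52581561  0.67786413 -0.66285289]
 [ 0.          0.          0.          1.        ]] ['frame', 'depth', 'camera_matrix', 'view']
```

View pics/top0.png

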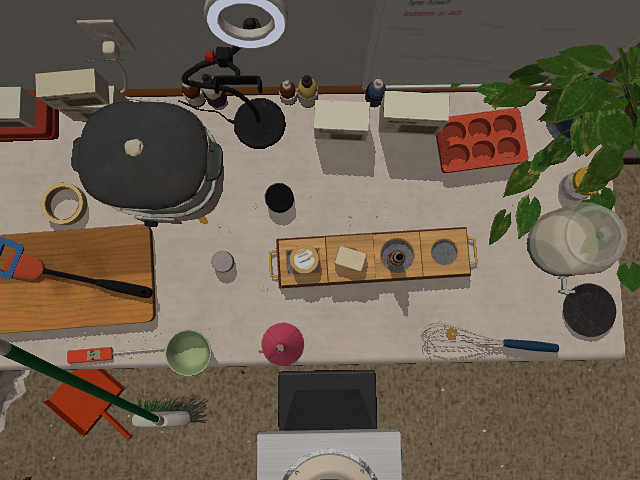

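View pics/scene0.png

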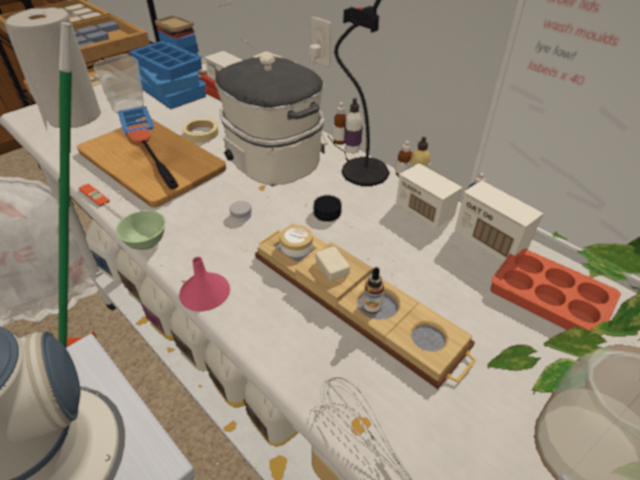

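Candidates in the top image are as follows.
- **salve_pot:** white and tan at (304,261). The black pot at (280,198) is the look-alike, and the tape roll at (65,203) is not a match.
- **soap_bar:** cream block at (351,259). The cartons at (341,118) and (416,110) are not it.
- **bottle:** amber with a black top at (398,258) in the well. The bottles at (288,90), (307,88) and (375,92) are at the wall.
- **balm_tin:** grey at (222,263), left of the tray. The lids at (589,310) and (579,185) are on the far right.

Next I'll measure from depth and make one close crop.

```bash
cat > h.py <<'E'
import numpy as np,cv2
def world(g):
    K=g["camera_matrix"];d=g["depth"];V=np.linalg.inv(g["view"])
    v,u=np.mgrid[:d.shape[0],:d.shape[1]]
    P=np.stack([(u-K[0,2])*d/K[0,0],-(v-K[1,2])*d/K[1,1],-d],-1)@V[:3,:3].T+V[:3,3]
    P[d==0]=np.nan
    return P
def blob(P,box,zlo,zhi):
    """points in pixel box (u0,u1,v0,v1) with z in range -> minAreaRect mm, n, circle, zmed"""
    Q=P[box[2]:box[3],box[0]:box[1]].reshape(-1,3);Q=Q[(Q[:,2]>zlo)&(Q[:,2]<zhi)]
    q=(Q[:,:2]*1000).astype(np.float32)
    r=cv2.minAreaRect(q);c=cv2.minEnclosingCircle(q)
    return dict(rect=np.round(np.r_[r[0],r[1],r[2]],1),circ=np.round(np.r_[c[0],c[1]],1),mean=q.mean(0).round(1),n=len(q),z=np.round(np.percentile(Q[:,2],[5,50,95])*1000,1))
E
python3 - <<'E'
from h import *
g=np.load("top0.npz");P=world(g)
for n,b,lo,hi in [("bench",(240,265,200,300),-.05,.05),("tray",(262,490,215,300),.01,.05),("tray+",(262,490,215,300),.01,.15),("low",(262,490,215,300),.008,.022),("block26",(272,475,220,295),.027,.035),("potTop",(280,328,235,285),.050,.075),("soap",(328,375,240,280),.055,.085),("bottle",(380,420,230,275),.09,.15),("bottlebody",(375,420,225,280),.045,.15),("tin",(205,240,245,285),.015,.04),("bottleblk",(325,375,225,295),.039,.047),("tinwell",(428,460,236,268),.015,.0265),("potwell",(376,418,236,278),.012,.0235),("black",(260,300,180,215),.015,.06),("funnel",(255,310,320,370),.015,.3),("boxes",(310,455,90,150),.02,.3)]:
    print(n,blob(P,b,lo,hi))
f=g["frame"][215:305,195:495];cv2.imwrite("pics/crop0.png",cv2.resize(f,None,fx=2.6,fy=2.6,interpolation=cv2.INTER_CUBIC))
E
```

```text
bench {'rect': array([560.6, 168.1,  56.6, 229. ,  89.9]), 'circ': array([560.6, 166.6, 117.2]), 'mean': array([559.5, 168.1], dtype=float32), 'n': 2491, 'z': array([-3.3,  0.7,  4.5])}
tray {'rect': array([ 536.9, -118. ,  112. ,  493.3,    2.7]), 'circ': array([ 538.6, -118.3,  247. ]), 'mean': array([ 535.9, -120.7], dtype=float32), 'n': 7968, 'z': array([13.1, 30.5, 44.5])}
tray+ {'rect': array([ 536.9, -118. ,  112. ,  493.3,    2.7]), 'circ': array([ 538.6, -118.3,  247. ]), 'mean': array([ 535.1, -105. ], dtype=float32), 'n': 9435, 'z': array([13.6, 31.5, 67.7])}
low {'rect': array([ 521. , -107.4,  144.3,  470.6,    2.5]), 'circ': array([ 537.5, -107.1,  235.7]), 'mean': array([ 533.7, -127.6], dtype=float32), 'n': 1873, 'z': array([10.2, 15.9, 21.5])}
block26 {'rect': array([ 536.6, -106.7,  100.4,  420.6,    2.7]), 'circ': array([ 536.4, -106.7,  214.4]), 'mean': array([ 536.9, -134.8], dtype=float32), 'n': 3836, 'z': array([27.9, 30.9, 34. ])}
potTop {'rect': array([532.5,  47.4,  61.2,  63.3,  89.6]), 'circ': array([532. ,  47.5,  32.4]), 'mean': array([531.8,  47.4], dty
[... 1296 characters left out ...]
'circ': array([ 528.4, -168.6,   50.2]), 'mean': array([ 541.6, -161.2], dtype=float32), 'n': 557, 'z': array([15.7, 19.1, 22.8])}
black {'rect': array([675.2, 104. ,  63.1,  63.5,  76.2]), 'circ': array([675.6, 104.2,  32.5]), 'mean': array([674.4, 103.9], dtype=float32), 'n': 648, 'z': array([25.2, 29.7, 33.1])}
funnel {'rect': array([345.7, 100.9,  76.4,  74.4,  48. ]), 'circ': array([345.8, 100.8,  40. ]), 'mean': array([347. ,  99.2], dtype=float32), 'n': 873, 'z': array([16.1, 27.7, 64.7])}
boxes {'rect': array([ 853.9, -136.1,  339. ,  117.5,   82.5]), 'circ': array([ 844.5, -135.2,  172.4]), 'mean': array([ 844.4, -131.4], dtype=float32), 'n': 5229, 'z': array([ 29.2,  80.7, 107.1])}
```

View pics/crop0.png

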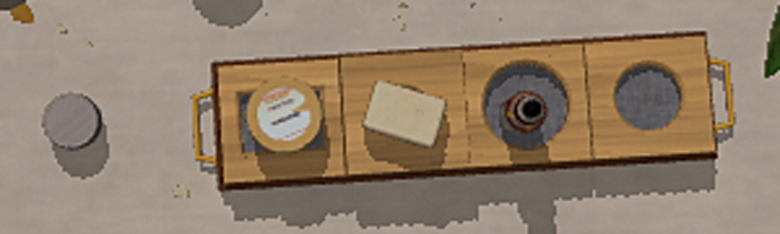

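The crop shows the tan and white pot on the bar block, the tilted soap on the tallest block and the bottle in the wide well. The tin is at the left and the tin well is empty. Fitted block centre is (536.6, -106.7) mm, yaw 2.7°. Moving the tin first, then parking the soap behind the tray.

```bash
cat > r.py <<'E'
from bench import *
import numpy as np
from scipy.spatial.transform import Rotation as R
YAW=np.radians(2.7)
C=np.array([.5366,-.1067]);U=np.array([-np.sin(YAW),np.cos(YAW)])*.1055
BAR,BOT,POT,TIN=[C+k*U for k in(1.5,.5,-.5,-1.5)]
def quat(th):
    c,s=np.cos(th),np.sin(th)
    q=R.from_matrix(np.array([[-s,c,0],[c,s,0],[0,0,-1]])).as_quat()
    return [float(v) for v in (q[3],q[0],q[1],q[2])]
def L(xy,z,v=.3,th=None): move_l([float(xy[0]),float(xy[1]),float(z)],v,None if th is None else quat(th))
def pick(xy,bottom,tips,th=YAW,up=.2,v=.3):
    """tips: height of fingertips above the object's underside"""
    z=bottom+tips+.008
    L(xy,up,v,th); L(xy,z+.03,.2); L(xy,z,.08); close()
    s=state();print("grip gap %.1f F %.1f t %.1f"%(s["finger_gap"]*1e3,s["finger_force"],s["time"]))
    L(xy,z+.03,.1); L(xy,up,.25)
def place(xy,floor,tips,th=YAW,up=.2,gap=.0015):
    z=floor+tips+.008+gap
    L(xy,up,.3,th); print("carried gap %.1f"%(state()["finger_gap"]*1e3)); L(xy,z+.03,.2); f0=np.array(state()["ft_force"]); L(xy,z,.06)
    s=state();print("dF",(np.array(s["ft_force"])-f0).round(1),"z err %.1f"%((s["ee_pos"][2]-z)*1e3)); gripper_open()
    L(xy,z+.03,.1); L(xy,.2,.3)
    print("t %.1f"%state()["time"])
E
python3 - <<'E'
from r import *
import cv2
move_to([.5322,.2324,.2],quat(YAW)); print(state()["joint_pos"],state()["time"])
pick((.5322,.2324),0,.012,v=.3)
place(TIN,.022,.012)
g=get_image("wrist");cv2.imwrite("pics/w1.png",g["frame"])
E
```

```text
[3.54721985e-01 3.48250866e-02 1.34316927e+00 3.32436334e-04
 1.76337976e+00 3.05905762e-01] 2.0
grip gap 47.5 F 30.0 t 4.4
carried gap 47.7
dF [-0.8 -0.  -1.1] z err -0.6
t 10.6
```

View pics/w1.png

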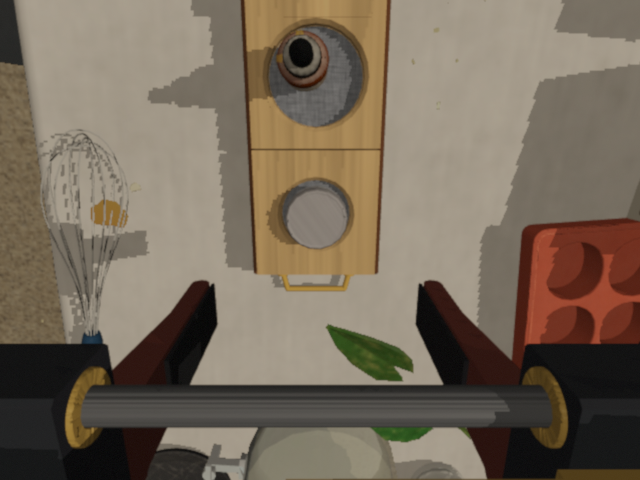

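The wrist view shows the tin down in its well at (316,214), centred, with the bottle in its block at (303,58). Next is parking the soap, then placing the bottle.

```bash
python3 - <<'E'
from r import *
from h import *
th=np.radians(-18.3)
pick((.5307,-.0526),.043,.013,th)
place((.675,-.05),0,.013)
L((.62,.05),.24)
g=get_image("top");P=world(g);cv2.imwrite("pics/t2.png",g["frame"][160:320,190:510])
for n,b,lo,hi in [("tin",(415,475,225,280),.039,.06),("soap",(325,385,150,225),.018,.035),("bottle",(375,420,225,280),.045,.15),("pot",(280,328,235,285),.050,.075)]:
    print(n,blob(P,b,lo,hi))
E
```

```text
grip gap 41.0 F 30.0 t 13.5
carried gap 40.9
dF [-0.  -0.8 -1.4] z err -0.6
t 18.7
tin {'rect': array([ 543.6, -263.4,   46.6,   46.8,   88.6]), 'circ': array([ 544. , -264. ,   24.4]), 'mean': array([ 543.9, -263.7], dtype=float32), 'n': 384, 'z': array([42.3, 46.2, 49.8])}
soap {'rect': array([675.1, -54. ,  42.5,  54.8,   3. ]), 'circ': array([674.8, -53. ,  33. ]), 'mean': array([674.2, -54.8], dtype=float32), 'n': 419, 'z': array([21. , 24.7, 28.7])}
bottle {'rect': array([ 515.5, -140.3,   32.6,   69.9,   53. ]), 'circ': array([ 517. , -137.4,   36.4]), 'mean': array([ 528.6, -148.5], dtype=float32), 'n': 219, 'z': array([ 55. ,  81.4, 117.4])}
pot {'rect': array([529.3,  47.2,  56.6,  61.1,   0.8]), 'circ': array([532.1,  47.5,  32.6]), 'mean': array([530.3,  47.1], dtype=float32), 'n': 652, 'z': array([56.8, 60.5, 64. ])}
```

View pics/t2.png

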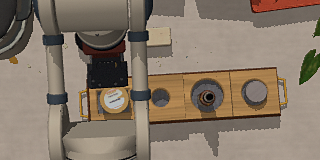

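The tin is seated (top at 46 mm, within 1 mm of centre) and the soap is parked at (675,-50) mm. The bottle well is clear at crop (160,97). Now the bottle.

```bash
python3 - <<'E'
from r import *
from h import *
pick((.5302,-.1522),.019,.029)
place(BOT,.019,.029)
L((.55,-.2),.3)
g=get_image("top");P=world(g)
L(BOT+[0,.03],.26);g2=get_image("wrist");cv2.imwrite("pics/w3.png",g2["frame"])
for n,b,lo,hi in [("bottle",(325,380,225,280),.09,.15),("bottlebody",(325,380,225,280),.055,.15),("pot",(280,328,235,285),.050,.075)]:
    print(n,blob(P,b,lo,hi))
print(BOT)
E
```

```text
grip gap 32.1 F 30.0 t 22.3
carried gap 31.8
dF [-0.4  0.1 -0.3] z err -0.4
t 27.2
bottle {'rect': array([533.7, -55.1,  21.4,  21.2,  88.1]), 'circ': array([534.4, -54.6,  11.4]), 'mean': array([533.7, -53.9], dtype=float32), 'n': 93, 'z': array([ 92.1,  97.3, 119.9])}
bottlebody {'rect': array([533.8, -53.9,  30.1,  32.3,  89. ]), 'circ': array([534.3, -54.1,  16.6]), 'mean': array([532.9, -53.1], dtype=float32), 'n': 197, 'z': array([ 71.4,  84.3, 117.7])}
pot {'rect': array([532.6,  47.3,  61. ,  63.4,  88.8]), 'circ': array([532.6,  47.6,  32.4]), 'mean': array([532. ,  47.3], dtype=float32), 'n': 688, 'z': array([56.6, 60.5, 63.7])}
[ 0.53411513 -0.05400856]
```

View pics/w3.png

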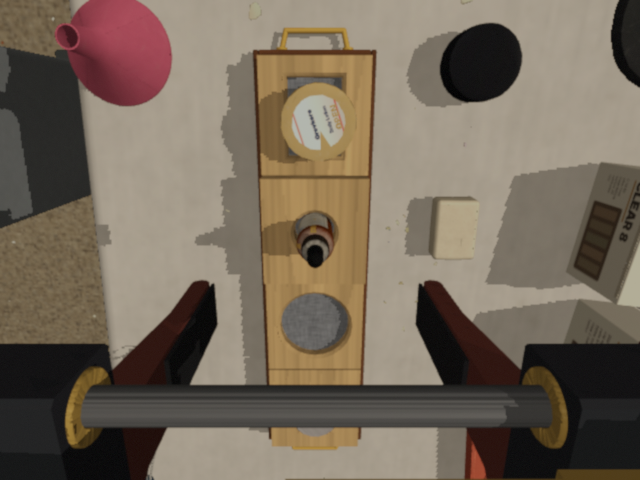

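The bottle stands upright in its well at (315,240), top at 120 mm, and the soap lies parked at (455,228). Now the pot and then the soap.

```bash
python3 - <<'E'
from r import *
from h import *
pick((.5325,.0474),.031,.015)
place(POT,.019,.015)
pick((.675,-.05),0,.013)
place(BAR,.021,.013)
L((.45,.3),.3)
g=get_image("top");P=world(g);cv2.imwrite("pics/t4.png",cv2.resize(g["frame"][190:320,190:510],None,fx=2.4,fy=2.4))
for n,b,lo,hi in [("bottle",(325,380,225,280),.09,.15),("pot",(370,430,225,285),.039,.06),("soap",(280,328,235,285),.039,.06),("tin",(415,475,225,280),.039,.06)]:
    print(n,blob(P,b,lo,hi))
print(BAR,POT,state()["time"])
E
```

```text
grip gap 64.3 F 30.0 t 31.0
carried gap 64.3
dF [-0.3  0.3 -1. ] z err -0.4
t 35.9
grip gap 41.3 F 30.0 t 38.9
carried gap 41.5
dF [-0.2  0.1  0.6] z err -0.4
t 44.1
bottle {'rect': array([533.7, -55. ,  21.3,  21. ,  88.3]), 'circ': array([534.1, -54.4,  11.4]), 'mean': array([533.6, -54. ], dtype=float32), 'n': 91, 'z': array([ 92.5,  97.9, 120.3])}
pot {'rect': array([ 534.5, -143.3,   92.3,   99.3,   88.4]), 'circ': array([ 534.9, -131.2,   59.9]), 'mean': array([ 537. , -145.8], dtype=float32), 'n': 865, 'z': array([41.2, 47.7, 51.8])}
soap {'rect': array([535.7,  34.8,  55.8, 104.5,  21.7]), 'circ': array([545.8,  38.8,  54.8]), 'mean': array([530.9,  47.1], dtype=float32), 'n': 570, 'z': array([41.8, 45.7, 49.7])}
tin {'rect': array([ 543.8, -263.8,   47.4,   46.9,   86.4]), 'circ': array([ 544.4, -264.4,   24.5]), 'mean': array([ 543.9, -263.7], dtype=float32), 'n': 382, 'z': array([42.4, 46. , 49.7])}
[0.5291454  0.05137432] [ 0.53908487 -0.15939144] 45.2667
```

View pics/t4.png

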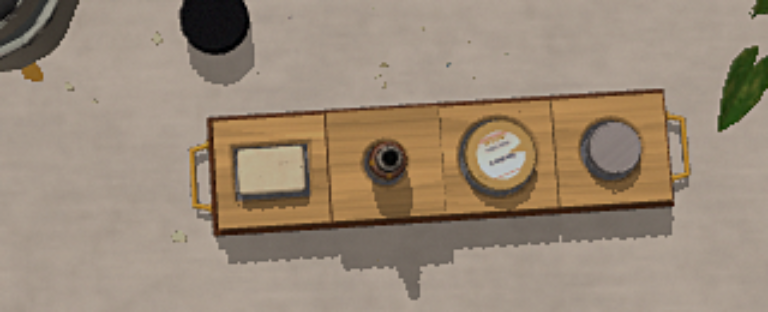

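All four look seated. The pot and soap boxes overlapped the tall block, so I'll check them with tighter boxes and hand in if they are good.

```bash
python3 - <<'E'
from r import *
from h import *
P=world(get_image("top"))
p=blob(P,(380,417,236,276),.039,.06);s=blob(P,(284,321,245,280),.039,.06)
print(p,s)
dp=np.hypot(*(p["rect"][:2]/1e3-POT));ds=np.hypot(*(s["rect"][:2]/1e3-BAR));print(dp,ds)
if dp<.005 and ds<.005 and abs(p["z"][1]-48)<2 and abs(s["z"][1]-47)<2: print(job_done())
E
```

```text
{'rect': array([ 5.399e+02, -1.582e+02,  6.240e+01,  6.360e+01,  2.000e-01]), 'circ': array([ 539.1, -158.7,   32.4]), 'mean': array([ 539. , -158.1], dtype=float32), 'n': 677, 'z': array([44.6, 48.4, 52.2])} {'rect': array([529.5,  51.2,  42.1,  62.1,   3.7]), 'circ': array([528.5,  50.7,  35.1]), 'mean': array([529. ,  50.9], dtype=float32), 'n': 535, 'z': array([41.6, 45.9, 49.6])}
0.0014435982988056618 0.00039512859570067907
the job is handed in; nothing more can be done
None
```

The job is handed in at about 45 s: the last camera check put the salve pot, soap bar, dropper bottle and balm tin each fully down in its own well and within about 2 mm of its centre, with the bottle carried upright throughout; no verdict was returned.

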